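Sort the specimen jars into their colour carriers, urgent one first

ROBOT

A 6-joint arm with a two-finger parallel gripper is mounted at the origin on the work surface. World frame = base frame: x ahead of the robot, y to its left, z up, the work surface at z = 0. Lengths are in m, angles in rad, forces in N, time in s.
With the tool pointing down it reaches from about 0.35 to 0.8 m from the base axis. Payload 7.3 kg.
Tool frame: the origin (TCP) lies at the very end of the fingers, on their centre line; the grasp point (between the pads) lies 19 mm behind it; z points along the fingers, y is the line along which they close (so a half turn about z gives the same grasp; the last joint's range is limited). The gripper opens to 85 mm and grips with 20 to 120 N. Pads are 22 mm wide; open, the fingers measure 114 mm over their backs; the gripper's body (76 mm by 85 mm) begins 54 mm behind the grasp point. The pads swing forward as they close: fully open they stand 13 mm farther back than shut.
Start: joints at [-1.297, 0.342, 1.524, -0, 1.275, -0.146], TCP at [0.214, -0.479, 0.202] pointing down, gripper open.
Joint ranges: [-2.53, 2.53], [-0.77, 2.02], [0.04, 2.7], [-1, 4.14], [0.28, 2.66], [-3.11, 3.11]. Speed limits (rad/s): [2.57, 2.57, 3.14, 3.14, 3.14, 3.14].

INTERFACE

Orientations are given as a unit quaternion [w, x, y, z].
In Python, from plant import ctrl gives the robot as it stands. The module is installed in compiled form; this text tells all that it offers.
- The arm moves only by the tool arm_command, never from a script. Its arguments are lists of equal length, an entry for each row: "jaw": the finger opening in cm, from 0 to 8.54; "travel": the shift along the world's x, y, z in cm, a list of three; "turn": the turn, a rotation vector about the world's x, y, z in degrees, a list of three. A call has 1 to 10 rows; each row shifts and turns the commanded pose from where the row before left it; what a row does not reach is not made up. A row lasts 1/12 s, in which the tool goes at most 41.7 mm and 7.16 degrees, less where a joint would pass 70% of its speed; a pose out of reach is approached as far as the arm can. A call with a gripper value outside its range is refused whole. The fingers move at their own pace and stop on an object; "grip_force" is the grip in N (left out, the last holds). Time passes only in rows, so rows that do not move let the fingers close. It gives the time, the measured TCP pose, the force, the opening and the grip force at its end, in the units of the state.
- ctrl.get_obs(): the state, without advancing time (a new reading comes with each control period).
- ctrl.snapshot(name): name is "side" or "top"; returns (picture, depth): 400x640x3 uint8, red, green, blue; 400x640 float32, m along the optical axis (not along the pixel's ray), 0 where there is no reading.
- ctrl.get_calibration(name): a dict with "fx", "fy", "cx", "cy" (pixels), "extrinsics" (4x4, takes a point from camera to world coordinates). Camera axes: x right, y up, looking along -z (the intrinsics and any distortion apply to the point x, -y, -z); pixel columns grow to the right and rows downward; lengths in m; the calibration is good to about 2 mm. A picture is of the moment at which its call begins. get_calibration takes no time and is no camera call.
- ctrl.close_job(): hands the job in; it is judged then, once.
The state is a dict: "t": time; "qpos": joint angles; "joint_vel": joint speeds; "joint_efforts": joint torques, N m; "eef_pos": TCP position; "tcp_rot": TCP orientation; "force": force on the tool from outside, world axes, zero at the start; "ft_torque": the same for the moment, N m; "width": finger opening in m; "finger_force": force on a finger pad.
Only numpy, scipy, OpenCV 4.12 (cv2) and the standard library are available. Lean on these libraries where they do the work, as an engineer would, in place of code of your own. Each camera call takes 0.05 s, during which the arm holds its last target. There are 200 camera calls.

TASK

Put each of the four squat white specimen jars into the carrier of the same colour as its lid, standing upright inside the rim: the red-lidded jar is urgent, so set it in its carrier and let go of it before you touch the other three, which may follow in any order. Keep the jars upright and set them down rather than dropping them, and leave the two tall amber bottles where they stand, whatever the colour of their caps.

Things in the scene. Friction and masses are not known exactly. Their poses are not given: they have to be found in the camera images.
- jar_red: Loose squat specimen jar, rigid, closed: upright cylinder 60 mm tall, 0.06 to 0.14 kg; white body 44 mm in diameter (0 to 45 mm up), red ribbed lid 46 to 48 mm in diameter (45 to 60 mm up). Grip it across at any yaw, over body and lid together. Stands on the table. Origin: centre of the underside; z up; yaw has no meaning.
- jar_blue: Loose squat specimen jar, rigid, closed: upright cylinder 60 mm tall, 0.06 to 0.14 kg; white body 44 mm in diameter (0 to 45 mm up), blue ribbed lid 46 to 48 mm in diameter (45 to 60 mm up). Grip it across at any yaw, over body and lid together. Stands on the table. Origin: centre of the underside; z up; yaw has no meaning.
- jar_green: Loose squat specimen jar, rigid, closed: upright cylinder 60 mm tall, 0.06 to 0.14 kg; white body 44 mm in diameter (0 to 45 mm up), green ribbed lid 46 to 48 mm in diameter (45 to 60 mm up). Grip it across at any yaw, over body and lid together. Stands on the table. Origin: centre of the underside; z up; yaw has no meaning.
- jar_yellow: Loose squat specimen jar, rigid, closed: upright cylinder 60 mm tall, 0.06 to 0.14 kg; white body 44 mm in diameter (0 to 45 mm up), yellow ribbed lid 46 to 48 mm in diameter (45 to 60 mm up). Grip it across at any yaw, over body and lid together. Stands on the table. Origin: centre of the underside; z up; yaw has no meaning.
- carrier_red: Fixed red carrier on the table: plate 84 x 84 x 5 mm with a round red rim, inside diameter 72 mm, outside 80 mm, its top 15 mm above the table. Inside it, 5 mm above the table, a flat floor with a white spot 48 mm across in the middle, where the jar stands. Empty at the start. Origin: centre of the plate's underside, at table height; z up.
- carrier_blue: Fixed blue carrier on the table: plate 84 x 84 x 5 mm with a round blue rim, inside diameter 72 mm, outside 80 mm, its top 15 mm above the table. Inside it, 5 mm above the table, a flat floor with a white spot 48 mm across in the middle, where the jar stands. Empty at the start. Origin: centre of the plate's underside, at table height; z up.
- carrier_green: Fixed green carrier on the table: plate 84 x 84 x 5 mm with a round green rim, inside diameter 72 mm, outside 80 mm, its top 15 mm above the table. Inside it, 5 mm above the table, a flat floor with a white spot 48 mm across in the middle, where the jar stands. Empty at the start. Origin: centre of the plate's underside, at table height; z up.
- carrier_yellow: Fixed yellow carrier on the table: plate 84 x 84 x 5 mm with a round yellow rim, inside diameter 72 mm, outside 80 mm, its top 15 mm above the table. Inside it, 5 mm above the table, a flat floor with a white spot 48 mm across in the middle, where the jar stands. Empty at the start. Origin: centre of the plate's underside, at table height; z up.
- bottle_red: Loose tall amber bottle with a small red cap and a paper label, 44 mm in diameter, 95 mm tall, 0.14 kg; not a jar. Origin: centre of the underside; z up. Jars, carriers and bottles stand mixed, at least 110 mm centre to centre; other clutter near them is under 35 mm high and lies nearer the robot or farther out than all of these.
- bottle_blue: Loose tall amber bottle with a small blue cap and a paper label, 44 mm in diameter, 95 mm tall, 0.14 kg; not a jar. Origin: centre of the underside; z up. Jars, carriers and bottles stand mixed, at least 110 mm centre to centre; other clutter near them is under 35 mm high and lies nearer the robot or farther out than all of these.
Things that resemble listed ones, but are neither listed nor needed, are in the scene too. What is shaped like the jar_red but pink is not meant. Of the things that look like the carrier_blue, the larger one is meant.

How it is judged:
On the way:
1. the red-lidded jar stands released in the red carrier while the other three jars are still where they started (within 20 mm) (horizontal distance between jar_red and carrier_red below 0.015 m and z of jar_red in the frame of carrier_red between 0.002 and 0.009 m and angle between jar_red's own z axis and vertical below 0.1 rad and linear speed of jar_red below 0.02 m/s and angular speed of jar_red below 0.2 rad/s and contact force between the fingers and jar_red below 0.1 N and distance of each of jar_blue, jar_green, jar_yellow from where it was at the start of the episode below 0.02 m), for 0.2 s.
At the end, for the whole second after the job is handed in: Each jar stands upright (within 0.1 rad), released and at rest, on the floor of the carrier of its lid's colour, inside the rim, its axis within 15 mm of the carrier's centre; both amber bottles stand upright within 20 mm of where they were (horizontal distance between jar_red and carrier_red below 0.015 m and z of jar_red in the frame of carrier_red between 0.002 and 0.009 m and angle between each of jar_red, jar_blue, jar_green, jar_yellow, bottle_red, bottle_blue's own z axis and vertical below 0.1 rad and linear speed of each of jar_red, jar_blue, jar_green, jar_yellow below 0.02 m/s and angular speed of each of jar_red, jar_blue, jar_green, jar_yellow below 0.2 rad/s and contact force between the fingers and jar_red below 0.1 N and horizontal distance between jar_blue and carrier_blue below 0.015 m and z of jar_blue in the frame of carrier_blue between 0.002 and 0.009 m and contact force between the fingers and jar_blue below 0.1 N and horizontal distance between jar_green and carrier_green below 0.015 m and z of jar_green in the frame of carrier_green between 0.002 and 0.009 m and contact force between the fingers and jar_green below 0.1 N and horizontal distance between jar_yellow and carrier_yellow below 0.015 m and z of jar_yellow in the frame of carrier_yellow between 0.002 and 0.009 m and contact force between the fingers and jar_yellow below 0.1 N and distance of each of bottle_red, bottle_blue from where it was at the start of the episode below 0.02 m); the robot touches nothing.
It fails at once if a tall amber bottle is shifted by more than 20 mm or tipped (distance of any of bottle_red, bottle_blue from where it was at the start of the episode above 0.02 m or angle between any of bottle_red, bottle_blue's own z axis and vertical above 0.4 rad).
It fails at once if a jar is tipped by more than 40 degrees (angle between any of jar_red, jar_blue, jar_green, jar_yellow's own z axis and vertical above 0.7 rad).
It fails at once if a jar is dropped or thrown: off the fingers with its underside more than 35 mm above the table ((height (world z) of jar_red above 0.035 m and contact force between the fingers and jar_red below 0.05 N) or (height (world z) of jar_blue above 0.035 m and contact force between the fingers and jar_blue below 0.05 N) or (height (world z) of jar_green above 0.035 m and contact force between the fingers and jar_green below 0.05 N) or (height (world z) of jar_yellow above 0.035 m and contact force between the fingers and jar_yellow below 0.05 N)).
It also fails if it takes over 115 s, if anything falls off the work surface, if the arm or the gripper's body presses on something with over 40 N, if the wrist force passes 120 N, or if a joint passes its speed limit or range.

## Working session

There is one attempt and no reset: what is moved stays moved. The work goes in short steps, Python scripts to look and compute and a tool call to move; the robot and the scene stay as the last step left them, time stands still between calls to the robot, and variables do not carry over. Pictures are saved under pics/ and viewed, at most 14 in all, crops included, and the job is handed in when it is done.

Besides the shell and the picture viewer there is one more tool, called after ">>>" by a JSON object that holds its "method" and its "body", one argument or row to a line. arm_command: Moves the arm, as the interface text tells. Its arguments: {"type":"object","properties":{"jaw":{"type":"array"},"travel":{"type":"array"},"turn":{"type":"array"},"grip_force":{"type":"number"}},"required":["jaw","travel","turn"]}

```bash
mkdir -p pics; python3 - <<'E'
from plant import ctrl
import cv2,numpy as np
for n in ("top","side"):
    p,d=ctrl.snapshot(n); np.savez(f"{n}0.npz",p=p,d=d); cv2.imwrite(f"pics/{n}0.png",p[:,:,::-1])
    c=ctrl.get_calibration(n); print(n,{k:np.round(v,3).tolist() for k,v in c.items()}, (d>0).mean())
print(ctrl.get_obs())
E
```

```text
top {'fx': 465.997, 'fy': 465.997, 'cx': 320.913, 'cy': 197.34, 'extrinsics': [[-0.012, 0.994, -0.11, 0.361], [-1.0, -0.01, 0.019, 0.018], [0.018, 0.11, 0.994, 1.308], [0.0, 0.0, 0.0, 1.0]]} 0.99590625
side {'fx': 427.106, 'fy': 427.106, 'cx': 321.983, 'cy': 195.787, 'extrinsics': [[-0.696, 0.52, -0.495, -0.053], [-0.718, -0.519, 0.464, 0.556], [-0.016, 0.678, 0.735, 0.911], [0.0, 0.0, 0.0, 1.0]]} 0.99594140625
{'t': 0.1, 'qpos': array([-1.29698468e+00,  3.42682350e-01,  1.52491098e+00,  1.95872587e-05,
        1.27539253e+00, -1.46023051e-01]), 'joint_vel': array([ 0.00047922, -0.00243453, -0.00317673,  0.00035215, -0.00141705,
        0.00147036]), 'joint_efforts': array([ 1.86662648e-03, -4.34447479e+01, -2.46491611e+01, -2.15686218e-04,
        4.68495302e-03,  3.71228543e-05]), 'eef_pos': array([ 0.21390368, -0.479021  ,  0.20098394]), 'tcp_rot': array([-6.95776061e-04,  9.78048499e-01,  2.08376218e-01, -3.51301386e-05]), 'force': array([-0.18711518,  0.23405419, -0.3157045 ]), 'ft_torque': array([0.02185392, 0.00949268, 0.00803355]), 'finger_force': 0.0, 'width': 0.085677097015812}
```

View pics/top0.png

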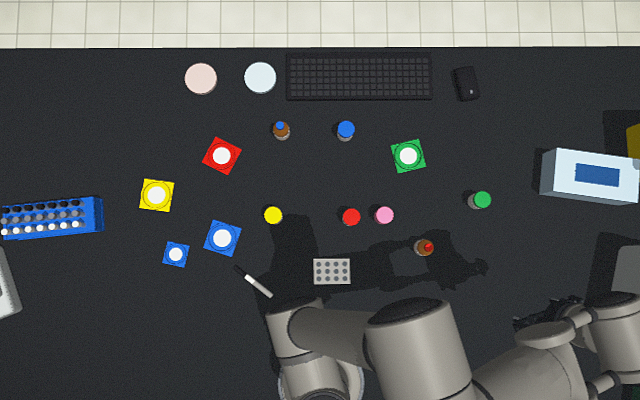

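View pics/side0.png

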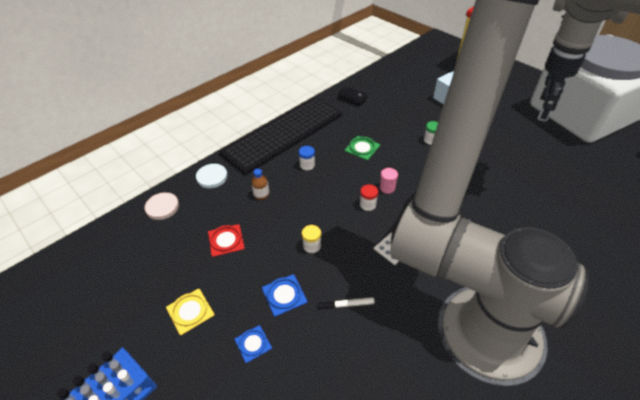

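The top view shows these pixel positions:
- **Jars:** red (351,217), blue (346,129), green (483,199), yellow (273,215). The pink decoy is at (385,215).
- **Carriers:** red (221,156), yellow (157,195), large blue (222,238), green (408,156). The small blue decoy is at (176,254).
- **Bottles:** blue-capped (281,130), red-capped (425,247).

The side view agrees. Next I'll measure positions by casting rays in both views.

```bash
cat > h.py <<'E'
import numpy as np,cv2
from plant import ctrl
R={'red':((0,6),(174,180)),'blue':((100,125),),'green':((50,85),),'yellow':((22,34),)}
def cast(n,u,v,z):
    c=ctrl.get_calibration(n);E=np.array(c['extrinsics'])
    d=E[:3,:3]@[(u-c['cx'])/c['fx'],-(v-c['cy'])/c['fy'],-1]
    return E[:3,3]+d*(z-E[2,3])/d[2]
def blobs(p,col,amin=40):
    h=cv2.cvtColor(p,cv2.COLOR_RGB2HSV);m=0
    for a,b in R[col]: m=m|cv2.inRange(h,(a,150,70),(b,255,255))
    cs,_=cv2.findContours(m,cv2.RETR_EXTERNAL,cv2.CHAIN_APPROX_NONE)
    return [c for c in cs if cv2.contourArea(c)>amin]
E
python3 - <<'E'
from h import *
for n in("top","side"):
    f=np.load(n+"0.npz");p=f['p'];d=f['d']
    for col in R:
        for c in blobs(p,col):
            (u,v),r=cv2.minEnclosingCircle(c);x,y,w,hh=cv2.boundingRect(c)
            M=cv2.moments(c);u=M['m10']/M['m00'];v=M['m01']/M['m00']
            print(n,col,int(u),int(v),w,hh,*[cast(n,u,v,z)[:2].round(3) for z in(.005,.06,.053)],'d',d[int(v),int(u)].round(3))
E
```

```text
top red 428 246 9 9 [ 0.363 -0.306] [ 0.363 -0.292] [ 0.363 -0.294] d 1.216
top red 351 216 19 18 [ 0.451 -0.092] [ 0.447 -0.087] [ 0.448 -0.088] d 1.256
top red 221 155 40 39 [0.628 0.274] [0.616 0.263] [0.618 0.264] d 1.324
top blue 175 253 28 27 [0.353 0.396] [0.353 0.38 ] [0.353 0.382] d 1.293
top blue 221 237 39 38 [0.396 0.269] [0.394 0.258] [0.394 0.26 ] d 1.296
top blue 62 218 103 45 [0.453 0.711] [0.449 0.681] [0.45  0.685] d 1.24
top blue 596 174 44 24 [ 0.564 -0.797] [ 0.555 -0.763] [ 0.556 -0.767] d 1.256
top blue 279 124 8 9 [0.715 0.109] [0.7   0.105] [0.702 0.105] d 1.239
top blue 345 128 18 17 [ 0.703 -0.081] [ 0.689 -0.077] [ 0.691 -0.077] d 1.279
top green 481 199 18 17 [ 0.496 -0.463] [ 0.49  -0.443] [ 0.491 -0.445] d 1.264
top green 407 155 36 35 [ 0.623 -0.257] [ 0.612 -0.245] [ 0.613 -0.247] d 1.329
top yellow 272 214 18 18 [0.459 0.129] [0.454 0.124] [0.455 0.125] d 1.249
top yellow 156 194 36 34 [0.518 0.453] [0.511 0.435] [0.512 0.437] d 1.302
top yellow 633 140 14 35 [ 0.661 -0.911] [ 0.648 -0.872] [ 0.65  -0.877] d 1.312
side red 225 239 37 33 [0.625 0.275]
[... 175 characters left out ...]
.712] d 0.818
side blue 124 379 73 53 [0.475 0.637] [0.443 0.632] [0.447 0.632] d 0.805
side blue 252 343 38 38 [0.349 0.399] [0.325 0.408] [0.328 0.407] d 0.937
side blue 283 294 46 43 [0.392 0.271] [0.365 0.289] [0.369 0.286] d 1.017
side blue 257 171 9 9 [0.769 0.055] [0.719 0.086] [0.725 0.082] d 1.174
side blue 306 151 17 13 [ 0.732 -0.115] [ 0.685 -0.074] [ 0.691 -0.08 ] d 1.285
side green 362 147 32 21 [ 0.619 -0.255] [ 0.578 -0.206] [ 0.584 -0.212] d 1.372
side green 431 126 10 9 [ 0.525 -0.499] [ 0.49  -0.435] [ 0.495 -0.443] d 1.354
side yellow 189 310 48 46 [0.514 0.456] [0.48  0.462] [0.484 0.461] d 0.993
side yellow 310 232 19 17 [0.482 0.099] [0.45  0.126] [0.454 0.123] d 1.073
```

Both views agree to within about 3 mm. I'm moving toward the red jar and turning the jaws so they close along x, which clears the pink decoy beside it.

>>> {"method": "arm_command", "body": {
  "jaw": [8.5,8.5,8.5,8.5,8.5,8.5,8.5,8.5,8.5,8.5],
  "travel": [
    [2,3.4,0],
    [2,3.4,0],
    [2,3.4,0],
    [2,3.4,0],
    [2,3.4,0],
    [2,3.4,0],
    [2,3.4,0],
    [2,3.4,0],
    [2,3.4,0],
    [2,3.4,0]
  ],
  "turn": [
    [0,0,6.6],
    [0,0,6.6],
    [0,0,6.6],
    [0,0,6.6],
    [0,0,6.6],
    [0,0,6.6],
    [0,0,6.6],
    [0,0,6.6],
    [0,0,6.6],
    [0,0,6.6]
  ],
  "grip_force": 30
}}

```text
t: 0.93
eef_pos: [0.4144, -0.1375, 0.2015]
tcp_rot: [-0.0, 0.705, 0.709, -0.0]
force: [1.2, -0.5, -0.1]
width: 0.0852
finger_force: 0.0
```

>>> {"method": "arm_command", "body": {
  "jaw": [8.5,8.5,8.5,8.5,8.5,8.5,8.5,8.5,8.5,8.5],
  "travel": [
    [1.6,2.5,0],
    [1.7,2.5,0],
    [0,0,-3],
    [0,0,-3],
    [0,0,-3],
    [0,0,-3],
    [0,0,-2.5],
    [0,0,-2],
    [0,0,-1.4],
    [0,0,0]
  ],
  "turn": [
    [0,0,0],
    [0,0,0],
    [0,0,0],
    [0,0,0],
    [0,0,0],
    [0,0,0],
    [0,0,0],
    [0,0,0],
    [0,0,0],
    [0,0,0]
  ]
}}

```text
t: 1.77
eef_pos: [0.4448, -0.0886, 0.0199]
tcp_rot: [-0.003, 0.707, 0.707, -0.001]
force: [-0.7, 0.2, 0.3]
width: 0.0852
finger_force: 0.0
```

>>> {"method": "arm_command", "body": {
  "jaw": [4,4,4,4,4,4,4,4,4,4],
  "travel": [
    [0,0,0],
    [0,0,0],
    [0,0,0],
    [0,0,0],
    [0,0,0],
    [0,0,0],
    [0,0,0],
    [0,0,0],
    [0,0,0],
    [0,0,0]
  ],
  "turn": [
    [0,0,0],
    [0,0,0],
    [0,0,0],
    [0,0,0],
    [0,0,0],
    [0,0,0],
    [0,0,0],
    [0,0,0],
    [0,0,0],
    [0,0,0]
  ],
  "grip_force": 30
}}

```text
t: 2.6
eef_pos: [0.4477, -0.0898, 0.0239]
tcp_rot: [0.001, 0.707, 0.707, 0.0]
force: [-0.8, 0.2, 4.8]
width: 0.0439
finger_force: 29.8
```

>>> {"method": "arm_command", "body": {
  "jaw": [4,4,4,4,4,4,4,4,4,4],
  "travel": [
    [0,0,1],
    [0,0,2],
    [0,0,3],
    [0,0,3],
    [0,0,3],
    [0,0,2],
    [0.4,0.8,1],
    [0.8,1.6,0],
    [1.2,2.4,0],
    [1.5,3.1,0]
  ],
  "turn": [
    [0,0,0],
    [0,0,0],
    [0,0,0],
    [0,0,0],
    [0,0,0],
    [0,0,0],
    [0,0,0],
    [0,0,0],
    [0,0,0],
    [0,0,0]
  ]
}}

```text
t: 3.43
eef_pos: [0.4863, -0.0107, 0.1739]
tcp_rot: [0.001, 0.708, 0.707, 0.0]
force: [0.3, 0.5, -0.1]
width: 0.0443
finger_force: 30.8
```

>>> {"method": "arm_command", "body": {
  "jaw": [4,4,4,4,4,4,4,4,4,4],
  "travel": [
    [1.5,3.1,0],
    [1.5,3.1,0],
    [1.5,3.1,0],
    [1.5,3.1,0],
    [1.5,3.1,0],
    [1.5,3.1,0],
    [1.5,3.1,0],
    [1.5,3.1,0],
    [1.2,2.4,0],
    [0.7,1.3,0]
  ],
  "turn": [
    [0,0,0],
    [0,0,0],
    [0,0,0],
    [0,0,0],
    [0,0,0],
    [0,0,0],
    [0,0,0],
    [0,0,0],
    [0,0,0],
    [0,0,0]
  ]
}}

```text
t: 4.27
eef_pos: [0.6254, 0.2778, 0.1729]
tcp_rot: [-0.0, 0.706, 0.708, 0.001]
force: [-1.0, 0.5, -0.5]
width: 0.0439
finger_force: 30.8
```

>>> {"method": "arm_command", "body": {
  "jaw": [4,4],
  "travel": [
    [0,0,0],
    [0,0,0]
  ],
  "turn": [
    [0,0,0],
    [0,0,0]
  ]
}}

```text
t: 4.43
eef_pos: [0.6247, 0.2749, 0.1725]
tcp_rot: [0.0, 0.706, 0.708, -0.0]
force: [-1.0, -0.5, -0.7]
width: 0.0441
finger_force: 30.8
```

```bash
python3 - <<'E'
from h import *
p,d=ctrl.snapshot("side"); cv2.imwrite("pics/side1.png",p[:,:,::-1])
print(ctrl.get_obs()['eef_pos'],ctrl.get_obs()['tcp_rot'])
E
```

```text
[0.62460861 0.27410008 0.17275898] [ 1.34880990e-04  7.06676105e-01  7.07537133e-01 -2.64248952e-04]
```

View pics/side1.png

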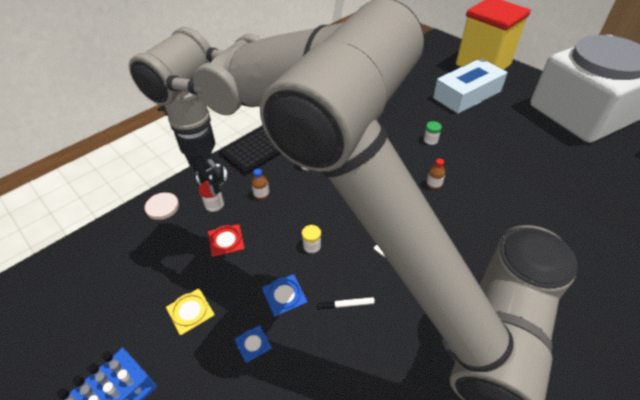

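The red jar is held upright at (211,195), above its carrier at (227,240). I'm lowering it now.

>>> {"method": "arm_command", "body": {
  "jaw": [4,4,4,4,4,4,4,4,4,4],
  "travel": [
    [0,0,-2],
    [0,0,-2.5],
    [0,0,-2.5],
    [0,0,-2.5],
    [0,0,-2],
    [0,0,-1.2],
    [0,0,-0.8],
    [0,0,-0.4],
    [0,0,-0.2],
    [0,0,0]
  ],
  "turn": [
    [0,0,0],
    [0,0,0],
    [0,0,0],
    [0,0,0],
    [0,0,0],
    [0,0,0],
    [0,0,0],
    [0,0,0],
    [0,0,0],
    [0,0,0]
  ]
}}

```text
t: 5.32
eef_pos: [0.6255, 0.2745, 0.0325]
tcp_rot: [0.0, 0.707, 0.707, 0.001]
force: [-0.4, 0.0, 0.2]
width: 0.0436
finger_force: 30.8
```

>>> {"method": "arm_command", "body": {
  "jaw": [4,4],
  "travel": [
    [0,0,-0.1],
    [0,0,0]
  ],
  "turn": [
    [0,0,0],
    [0,0,0]
  ]
}}

```text
t: 5.48
eef_pos: [0.6255, 0.2748, 0.0316]
tcp_rot: [0.0, 0.707, 0.707, 0.001]
force: [-0.1, 0.4, -1.1]
width: 0.0437
finger_force: 30.8
```

>>> {"method": "arm_command", "body": {
  "jaw": [4,4,4,4],
  "travel": [
    [0,0,-0.1],
    [0,0,-0.1],
    [0,0,-0.1],
    [0,0,0]
  ],
  "turn": [
    [0,0,0],
    [0,0,0],
    [0,0,0],
    [0,0,0]
  ]
}}

```text
t: 5.82
eef_pos: [0.6253, 0.275, 0.029]
tcp_rot: [0.0, 0.707, 0.707, 0.001]
force: [-2.3, -0.1, 6.4]
width: 0.0439
finger_force: 31.5
```

>>> {"method": "arm_command", "body": {
  "jaw": [5,6,7,8,8.5,8.5,8.5,8.5,8.5,8.5],
  "travel": [
    [0,0,0],
    [0,0,0],
    [0,0,0],
    [0,0,0],
    [0,0,0],
    [0,0,0],
    [0,0,1],
    [0,0,2],
    [0,0,4],
    [0,0,4]
  ],
  "turn": [
    [0,0,0],
    [0,0,0],
    [0,0,0],
    [0,0,0],
    [0,0,0],
    [0,0,0],
    [0,0,0],
    [0,0,0],
    [0,0,0],
    [0,0,0]
  ]
}}

```text
t: 6.65
eef_pos: [0.624, 0.2742, 0.1381]
tcp_rot: [-0.001, 0.707, 0.707, -0.001]
force: [1.5, 0.2, 0.7]
width: 0.0849
finger_force: 0.0
```

>>> {"method": "arm_command", "body": {
  "jaw": [8.5,8.5,8.5,8.5,8.5,8.5,8.5],
  "travel": [
    [0,0,4],
    [-2,-2,2],
    [-3,-2.4,0],
    [-3,-2.4,0],
    [-3,-2.4,0],
    [-3,-2.4,0],
    [-3,-2.4,0]
  ],
  "turn": [
    [0,0,0],
    [0,0,0],
    [0,0,0],
    [0,0,0],
    [0,0,0],
    [0,0,0],
    [0,0,0]
  ]
}}

```text
t: 7.23
eef_pos: [0.4534, 0.1336, 0.1984]
tcp_rot: [0.0, 0.707, 0.708, 0.0]
force: [-0.2, -0.3, 0.0]
width: 0.085
finger_force: 0.0
```

```bash
cat > look.py <<'E'
import sys
from h import *
for n in("side","top"):
    p,d=ctrl.snapshot(n); cv2.imwrite(f"pics/{n}{sys.argv[1]}.png",p[:,:,::-1])
    for col in sys.argv[2:]:
        for c in blobs(p,col):
            M=cv2.moments(c);u=M['m10']/M['m00'];v=M['m01']/M['m00']
            print(n,col,int(u),int(v),cv2.contourArea(c),cast(n,u,v,.005)[:2].round(3),cast(n,u,v,.06)[:2].round(3))
print(ctrl.get_obs()['eef_pos'])
E
python3 look.py 2 red yellow
```

```text
side red 224 237 952.5 [0.631 0.273] [0.59 0.29]
side red 439 162 50.0 [ 0.403 -0.371] [ 0.375 -0.315]
side yellow 189 310 1233.5 [0.514 0.456] [0.48  0.462]
side yellow 310 232 228.0 [0.482 0.099] [0.449 0.127]
top red 428 247 47.0 [ 0.362 -0.306] [ 0.362 -0.293]
top red 221 155 828.5 [0.628 0.274] [0.617 0.263]
top yellow 156 194 878.5 [0.518 0.453] [0.511 0.435]
top yellow 633 140 364.5 [ 0.661 -0.911] [ 0.648 -0.872]
[0.4500252  0.13221559 0.1980314 ]
```

View pics/side2.png

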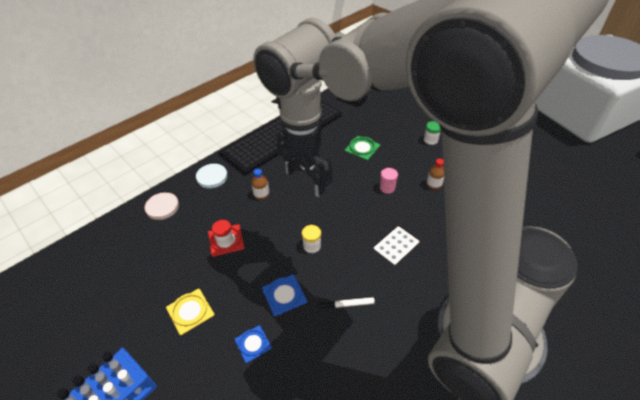

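The red jar stands upright in the red carrier at about (222,232). Yellow is next.

>>> {"method": "arm_command", "body": {
  "jaw": [8.5,8.5,8.5,8.5,8.5,8.5,8.5,8.5,8.5,8.5],
  "travel": [
    [0.3,-0.7,0],
    [0,0,-3],
    [0,0,-3],
    [0,0,-3],
    [0,0,-3],
    [0,0,-2.5],
    [0,0,-2],
    [0,0,-1.1],
    [0,0,0],
    [0,0,0]
  ],
  "turn": [
    [0,0,0],
    [0,0,0],
    [0,0,0],
    [0,0,0],
    [0,0,0],
    [0,0,0],
    [0,0,0],
    [0,0,0],
    [0,0,0],
    [0,0,0]
  ]
}}

```text
t: 8.17
eef_pos: [0.4591, 0.1277, 0.0215]
tcp_rot: [0.0, 0.707, 0.708, 0.0]
force: [1.1, -0.1, -0.4]
width: 0.0848
finger_force: 0.0
```

>>> {"method": "arm_command", "body": {
  "jaw": [4,4,4,4,4,4,4,4,4,4],
  "travel": [
    [0,0,0],
    [0,0,0],
    [0,0,0],
    [0,0,0],
    [0,0,0],
    [0,0,0],
    [0,0,0],
    [0,0,0],
    [0,0,0],
    [0,0,0]
  ],
  "turn": [
    [0,0,0],
    [0,0,0],
    [0,0,0],
    [0,0,0],
    [0,0,0],
    [0,0,0],
    [0,0,0],
    [0,0,0],
    [0,0,0],
    [0,0,0]
  ]
}}

```text
t: 9.0
eef_pos: [0.4587, 0.1277, 0.0227]
tcp_rot: [0.001, 0.707, 0.707, 0.001]
force: [-0.8, 0.1, 5.6]
width: 0.0439
finger_force: 29.7
```

```bash
python3 - <<'E'
from h import *
p=cv2.imread('pics/side2.png')[:,:,::-1].copy();q=cv2.imread('pics/side2.png')[190:270,180:270]
cv2.imwrite('pics/crop2.png',cv2.resize(q,None,fx=6,fy=6,interpolation=cv2.INTER_CUBIC))
E
```

```text
(no output)
```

View pics/crop2.png

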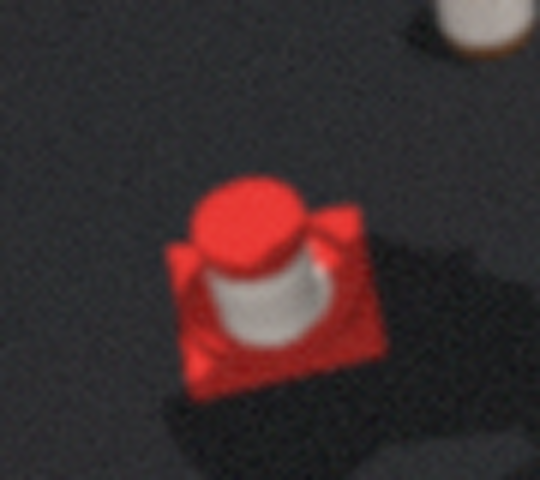

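The crop shows the red jar well inside its rim, with the lid centre near side pixel (222,227). I'm carrying the yellow jar across next.

>>> {"method": "arm_command", "body": {
  "jaw": [4,4,4,4,4,4,4,4,4,4],
  "travel": [
    [0,0,1],
    [0,0,2],
    [0,0,3],
    [0,0,3],
    [0,0,3],
    [0,0,2],
    [0.1,0.8,1],
    [0.3,1.6,0],
    [0.4,2.4,0],
    [0.5,3,0]
  ],
  "turn": [
    [0,0,0],
    [0,0,0],
    [0,0,0],
    [0,0,0],
    [0,0,0],
    [0,0,0],
    [0,0,0],
    [0,0,0],
    [0,0,0],
    [0,0,0]
  ]
}}

```text
t: 9.83
eef_pos: [0.4712, 0.2055, 0.1725]
tcp_rot: [0.001, 0.707, 0.707, 0.0]
force: [0.6, 0.1, -1.9]
width: 0.0442
finger_force: 30.8
```

>>> {"method": "arm_command", "body": {
  "jaw": [4,4,4,4,4,4,4,4,4,4],
  "travel": [
    [0.5,3,0],
    [0.5,3,0],
    [0.5,3,0],
    [0.5,3,0],
    [0.5,3,0],
    [0.5,3,0],
    [0.5,3,0],
    [0.5,2.4,0],
    [0.4,1.6,0],
    [0,0,0]
  ],
  "turn": [
    [0,0,0],
    [0,0,0],
    [0,0,0],
    [0,0,0],
    [0,0,0],
    [0,0,0],
    [0,0,0],
    [0,0,0],
    [0,0,0],
    [0,0,0]
  ]
}}

```text
t: 10.67
eef_pos: [0.5146, 0.4586, 0.1709]
tcp_rot: [-0.0, 0.706, 0.708, 0.0]
force: [-0.1, -0.3, -0.5]
width: 0.0445
finger_force: 30.8
```

>>> {"method": "arm_command", "body": {
  "jaw": [4,4,4,4,4,4,4,4,4,4],
  "travel": [
    [0,0,-2],
    [0,0,-2.5],
    [0,0,-2.5],
    [0,0,-2.5],
    [0,0,-2],
    [0,0,-1],
    [0,0,-0.5],
    [0,0,0],
    [0,0,0],
    [0,0,0]
  ],
  "turn": [
    [0,0,0],
    [0,0,0],
    [0,0,0],
    [0,0,0],
    [0,0,0],
    [0,0,0],
    [0,0,0],
    [0,0,0],
    [0,0,0],
    [0,0,0]
  ]
}}

```text
t: 11.5
eef_pos: [0.5159, 0.4561, 0.0435]
tcp_rot: [0.0, 0.707, 0.707, 0.001]
force: [-0.2, -0.2, -1.1]
width: 0.0445
finger_force: 30.8
```

>>> {"method": "arm_command", "body": {
  "jaw": [4,4,4,4,4,4,4,4],
  "travel": [
    [0,0,-0.5],
    [0,0,-0.4],
    [0,0,-0.2],
    [0,0,-0.1],
    [0,0,-0.1],
    [0,0,-0.1],
    [0,0,-0.1],
    [0,0,0]
  ],
  "turn": [
    [0,0,0],
    [0,0,0],
    [0,0,0],
    [0,0,0],
    [0,0,0],
    [0,0,0],
    [0,0,0],
    [0,0,0]
  ]
}}

```text
t: 12.17
eef_pos: [0.515, 0.4561, 0.0278]
tcp_rot: [-0.0, 0.707, 0.707, 0.001]
force: [-2.6, -1.0, 5.1]
width: 0.0441
finger_force: 31.6
```

>>> {"method": "arm_command", "body": {
  "jaw": [5,6,7,8,8.5,8.5,8.5,8.5,8.5,8.5],
  "travel": [
    [0,0,0],
    [0,0,0],
    [0,0,0],
    [0,0,0],
    [0,0,0],
    [0,0,0],
    [0,0,1],
    [0,0,2],
    [0,0,4],
    [0,0,4]
  ],
  "turn": [
    [0,0,0],
    [0,0,0],
    [0,0,0],
    [0,0,0],
    [0,0,0],
    [0,0,0],
    [0,0,0],
    [0,0,0],
    [0,0,0],
    [0,0,0]
  ]
}}

```text
t: 13.0
eef_pos: [0.5142, 0.4549, 0.1371]
tcp_rot: [-0.0, 0.707, 0.707, -0.002]
force: [0.2, 0.5, 0.3]
width: 0.0851
finger_force: 0.0
```

>>> {"method": "arm_command", "body": {
  "jaw": [8.5,8.5,8.5,8.5,8.5,8.5,8.5,8.5,8.5,8.5],
  "travel": [
    [0,0,4],
    [0.7,-2.1,2],
    [1.2,-3.7,0],
    [1.2,-3.7,0],
    [1.2,-3.7,0],
    [1.2,-3.7,0],
    [1.2,-3.7,0],
    [1.2,-3.7,0],
    [1.2,-3.7,0],
    [1.2,-3.7,0]
  ],
  "turn": [
    [0,0,0],
    [0,0,0],
    [0,0,0],
    [0,0,0],
    [0,0,0],
    [0,0,0],
    [0,0,0],
    [0,0,0],
    [0,0,0],
    [0,0,0]
  ]
}}

```text
t: 13.83
eef_pos: [0.6184, 0.1367, 0.1978]
tcp_rot: [0.0, 0.707, 0.707, 0.0]
force: [1.3, -0.4, 0.4]
width: 0.0854
finger_force: 0.0
```

>>> {"method": "arm_command", "body": {
  "jaw": [8.5,8.5,8.5,8.5,8.5,8.5,8.5],
  "travel": [
    [1.2,-3.7,0],
    [1.2,-3.7,0],
    [1.2,-3.7,0],
    [1.2,-3.7,0],
    [1.2,-3.7,0],
    [1,-3,0],
    [0,0,0]
  ],
  "turn": [
    [0,0,0],
    [0,0,0],
    [0,0,0],
    [0,0,0],
    [0,0,0],
    [0,0,0],
    [0,0,0]
  ]
}}

```text
t: 14.42
eef_pos: [0.6889, -0.0835, 0.1967]
tcp_rot: [0.001, 0.709, 0.705, -0.001]
force: [-0.5, 0.2, 0.2]
width: 0.0846
finger_force: 0.0
```

```bash
python3 look.py 3 yellow blue
```

```text
side yellow 188 310 1292.5 [0.517 0.455] [0.482 0.461]
side yellow 487 43 2008.5 [ 0.691 -1.126] [ 0.646 -1.024]
side blue 77 393 93.0 [0.516 0.721] [0.481 0.711]
side blue 124 379 1471.0 [0.475 0.636] [0.443 0.632]
side blue 252 343 796.5 [0.349 0.399] [0.325 0.408]
side blue 283 294 1134.0 [0.392 0.272] [0.365 0.289]
side blue 257 172 51.0 [0.768 0.055] [0.718 0.085]
side blue 306 151 145.0 [ 0.732 -0.115] [ 0.685 -0.074]
side blue 471 75 128.0 [ 0.604 -0.868] [ 0.564 -0.782]
top yellow 156 194 880.0 [0.518 0.453] [0.511 0.435]
top yellow 633 140 366.0 [ 0.661 -0.911] [ 0.648 -0.872]
top blue 175 253 494.5 [0.353 0.396] [0.353 0.38 ]
top blue 61 218 1787.5 [0.453 0.711] [0.449 0.682]
top blue 596 174 685.5 [ 0.564 -0.797] [ 0.555 -0.763]
[ 0.68797423 -0.07782764  0.19674505]
```

View pics/side3.png

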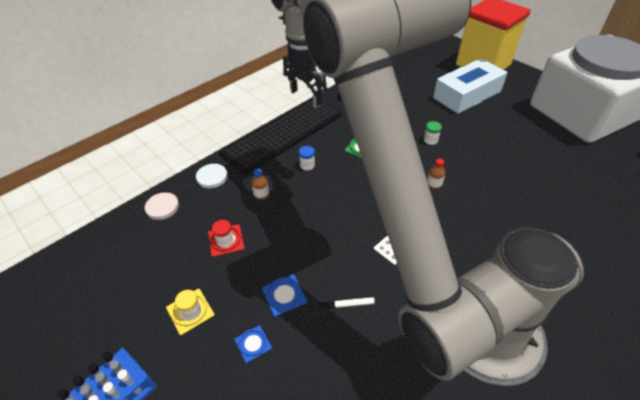

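The yellow jar stands in its carrier at (187,303), and the blue jar is still at (306,157). I'm descending on blue.

>>> {"method": "arm_command", "body": {
  "jaw": [8.5,8.5,8.5,8.5,8.5,8.5,8.5,8.5,8.5,8.5],
  "travel": [
    [0,0,-2],
    [0,0,-3],
    [0,0,-3],
    [0,0,-3],
    [0,0,-2.5],
    [0,0,-2],
    [0,0,-1.3],
    [0,0,-0.6],
    [0,0,0],
    [0,0,0]
  ],
  "turn": [
    [0,0,0],
    [0,0,0],
    [0,0,0],
    [0,0,0],
    [0,0,0],
    [0,0,0],
    [0,0,0],
    [0,0,0],
    [0,0,0],
    [0,0,0]
  ]
}}

```text
t: 15.35
eef_pos: [0.6887, -0.076, 0.0239]
tcp_rot: [0.001, 0.707, 0.708, 0.001]
force: [0.6, 0.4, -0.3]
width: 0.0849
finger_force: 0.0
```

>>> {"method": "arm_command", "body": {
  "jaw": [4,4,4,4,4,4,4,4,4,4],
  "travel": [
    [0,0,0],
    [0,0,0],
    [0,0,0],
    [0,0,0],
    [0,0,0],
    [0,0,0],
    [0,0,0],
    [0,0,0],
    [0,0,0],
    [0,0,0]
  ],
  "turn": [
    [0,0,0],
    [0,0,0],
    [0,0,0],
    [0,0,0],
    [0,0,0],
    [0,0,0],
    [0,0,0],
    [0,0,0],
    [0,0,0],
    [0,0,0]
  ]
}}

```text
t: 16.18
eef_pos: [0.6885, -0.0767, 0.024]
tcp_rot: [0.001, 0.707, 0.707, 0.0]
force: [-2.8, -0.0, 6.6]
width: 0.0439
finger_force: 30.0
```

>>> {"method": "arm_command", "body": {
  "jaw": [4,4,4,4,4,4,4,4,4],
  "travel": [
    [0,0,1],
    [0,0,2],
    [0,0,3],
    [0,0,3],
    [0,0,3],
    [0,0,2],
    [-0.8,0.9,1],
    [-1.6,1.9,0],
    [-2.2,2.6,0]
  ],
  "turn": [
    [0,0,0],
    [0,0,0],
    [0,0,0],
    [0,0,0],
    [0,0,0],
    [0,0,0],
    [0,0,0],
    [0,0,0],
    [0,0,0]
  ]
}}

```text
t: 16.93
eef_pos: [0.6416, -0.023, 0.1724]
tcp_rot: [0.0, 0.708, 0.707, 0.0]
force: [-0.9, 2.3, -0.8]
width: 0.0442
finger_force: 30.8
```

>>> {"method": "arm_command", "body": {
  "jaw": [4,4,4,4,4,4,4,4,4],
  "travel": [
    [-2.5,2.95,0],
    [-2.5,2.95,0],
    [-2.5,2.95,0],
    [-2.5,2.95,0],
    [-2.5,2.95,0],
    [-2.5,2.95,0],
    [-2.5,2.95,0],
    [-2.5,2.95,0],
    [-2.5,2.95,0]
  ],
  "turn": [
    [0,0,0],
    [0,0,0],
    [0,0,0],
    [0,0,0],
    [0,0,0],
    [0,0,0],
    [0,0,0],
    [0,0,0],
    [0,0,0]
  ]
}}

```text
t: 17.68
eef_pos: [0.4141, 0.2441, 0.1721]
tcp_rot: [-0.0, 0.707, 0.707, -0.001]
force: [0.1, 0.3, -1.0]
width: 0.044
finger_force: 30.8
```

>>> {"method": "arm_command", "body": {
  "jaw": [4,4,4,4,4],
  "travel": [
    [-1.6,1.9,0],
    [-0.7,0.75,0],
    [0,0,-1],
    [0,0,0],
    [0,0,0]
  ],
  "turn": [
    [0,0,0],
    [0,0,0],
    [0,0,0],
    [0,0,0],
    [0,0,0]
  ]
}}

```text
t: 18.1
eef_pos: [0.3934, 0.269, 0.1621]
tcp_rot: [-0.0, 0.707, 0.707, -0.001]
force: [-0.2, -0.2, -0.6]
width: 0.0437
finger_force: 30.8
```

Down by 13.4 cm in total.

>>> {"method": "arm_command", "body": {
  "jaw": [4,4,4,4,4,4,4,4,4,4],
  "travel": [
    [0,0,-2],
    [0,0,-3],
    [0,0,-3],
    [0,0,-2.5],
    [0,0,-1.5],
    [0,0,-0.7],
    [0,0,-0.3],
    [0,0,0],
    [0,0,0],
    [0,0,0]
  ],
  "turn": [
    [0,0,0],
    [0,0,0],
    [0,0,0],
    [0,0,0],
    [0,0,0],
    [0,0,0],
    [0,0,0],
    [0,0,0],
    [0,0,0],
    [0,0,0]
  ]
}}

```text
t: 18.93
eef_pos: [0.3949, 0.2699, 0.0337]
tcp_rot: [0.0, 0.707, 0.707, 0.001]
force: [0.7, -0.2, -0.8]
width: 0.0439
finger_force: 30.8
```

>>> {"method": "arm_command", "body": {
  "jaw": [4,4,4,4],
  "travel": [
    [0,0,-0.1],
    [0,0,-0.1],
    [0,0,-0.1],
    [0,0,0]
  ],
  "turn": [
    [0,0,0],
    [0,0,0],
    [0,0,0],
    [0,0,0]
  ]
}}

```text
t: 19.27
eef_pos: [0.394, 0.2696, 0.0297]
tcp_rot: [0.0, 0.707, 0.707, 0.0]
force: [0.2, -0.3, -0.3]
width: 0.0439
finger_force: 30.8
```

>>> {"method": "arm_command", "body": {
  "jaw": [4,4,4],
  "travel": [
    [0,0,-0.1],
    [0,0,-0.1],
    [0,0,0]
  ],
  "turn": [
    [0,0,0],
    [0,0,0],
    [0,0,0]
  ]
}}

```text
t: 19.52
eef_pos: [0.3941, 0.2699, 0.0289]
tcp_rot: [0.0, 0.707, 0.707, 0.001]
force: [-4.6, -1.3, 13.3]
width: 0.044
finger_force: 32.3
```

>>> {"method": "arm_command", "body": {
  "jaw": [5,6,7,8,8.5,8.5,8.5,8.5,8.5,8.5],
  "travel": [
    [0,0,0],
    [0,0,0],
    [0,0,0],
    [0,0,0],
    [0,0,0],
    [0,0,0],
    [0,0,1],
    [0,0,2],
    [0,0,4],
    [0,0,4]
  ],
  "turn": [
    [0,0,0],
    [0,0,0],
    [0,0,0],
    [0,0,0],
    [0,0,0],
    [0,0,0],
    [0,0,0],
    [0,0,0],
    [0,0,0],
    [0,0,0]
  ]
}}

```text
t: 20.35
eef_pos: [0.3929, 0.269, 0.1378]
tcp_rot: [-0.001, 0.707, 0.707, -0.002]
force: [0.7, 0.8, 0.1]
width: 0.0852
finger_force: 0.0
```

>>> {"method": "arm_command", "body": {
  "jaw": [8.5,8.5,8.5,8.5,8.5,8.5,8.5,8.5,8.5,8.5],
  "travel": [
    [0,0,4],
    [0.3,-2.4,2],
    [0.5,-3.8,0],
    [0.5,-3.8,0],
    [0.5,-3.8,0],
    [0.5,-3.8,0],
    [0.5,-3.8,0],
    [0.5,-3.8,0],
    [0.5,-3.8,0],
    [0.5,-3.8,0]
  ],
  "turn": [
    [0,0,0],
    [0,0,0],
    [0,0,0],
    [0,0,0],
    [0,0,0],
    [0,0,0],
    [0,0,0],
    [0,0,0],
    [0,0,0],
    [0,0,0]
  ]
}}

```text
t: 21.18
eef_pos: [0.4368, -0.0603, 0.1977]
tcp_rot: [0.0, 0.707, 0.707, 0.0]
force: [0.9, 0.1, -0.8]
width: 0.0851
finger_force: 0.0
```

>>> {"method": "arm_command", "body": {
  "jaw": [8.5,8.5,8.5,8.5,8.5,8.5,8.5,8.5,8.5,8.5],
  "travel": [
    [0.5,-3.8,0],
    [0.5,-3.8,0],
    [0.5,-3.8,0],
    [0.5,-3.8,0],
    [0.5,-3.8,0],
    [0.5,-3.8,0],
    [0.5,-3.8,0],
    [0.5,-3.8,0],
    [0.5,-3.8,0],
    [0.6,-3.4,0]
  ],
  "turn": [
    [0,0,0],
    [0,0,0],
    [0,0,0],
    [0,0,0],
    [0,0,0],
    [0,0,0],
    [0,0,0],
    [0,0,0],
    [0,0,0],
    [0,0,0]
  ]
}}

```text
t: 22.02
eef_pos: [0.4875, -0.4368, 0.1972]
tcp_rot: [-0.0, 0.707, 0.707, -0.0]
force: [0.7, 1.1, 0.2]
width: 0.0849
finger_force: 0.0
```

```bash
python3 look.py 4 green
```

```text
side green 362 148 111.0 [ 0.614 -0.253] [ 0.573 -0.204]
top green 482 199 209.0 [ 0.496 -0.463] [ 0.49  -0.443]
top green 407 155 796.5 [ 0.623 -0.256] [ 0.612 -0.245]
[ 0.4871482  -0.43924862  0.19547351]
```

View pics/side4.png

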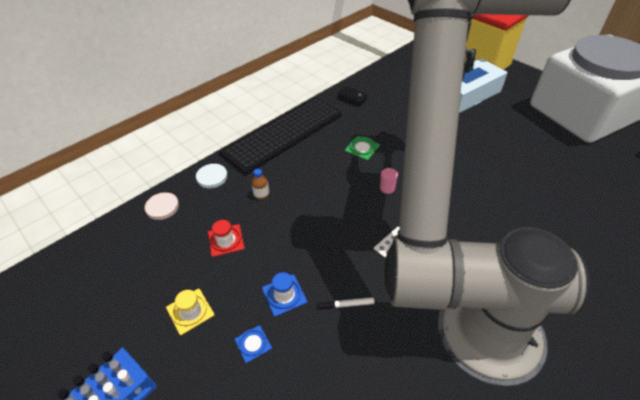

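The blue jar stands in the larger blue carrier at (285,290). Green is last.

>>> {"method": "arm_command", "body": {
  "jaw": [8.5,8.5,8.5,8.5,8.5,8.5,8.5,8.5,8.5,8.5],
  "travel": [
    [0.2,-0.7,0],
    [0,0,-3],
    [0,0,-3],
    [0,0,-3],
    [0,0,-3],
    [0,0,-2.5],
    [0,0,-1.8],
    [0,0,-1],
    [0,0,0],
    [0,0,0]
  ],
  "turn": [
    [0,0,0],
    [0,0,0],
    [0,0,0],
    [0,0,0],
    [0,0,0],
    [0,0,0],
    [0,0,0],
    [0,0,0],
    [0,0,0],
    [0,0,0]
  ]
}}

```text
t: 22.95
eef_pos: [0.4905, -0.4412, 0.0253]
tcp_rot: [0.0, 0.707, 0.708, 0.0]
force: [-0.1, 0.3, 0.1]
width: 0.0848
finger_force: 0.0
```

>>> {"method": "arm_command", "body": {
  "jaw": [4,4,4,4,4,4,4,4,4,4],
  "travel": [
    [0,0,0],
    [0,0,0],
    [0,0,0],
    [0,0,0],
    [0,0,0],
    [0,0,0],
    [0,0,0],
    [0,0,0],
    [0,0,0],
    [0,0,0]
  ],
  "turn": [
    [0,0,0],
    [0,0,0],
    [0,0,0],
    [0,0,0],
    [0,0,0],
    [0,0,0],
    [0,0,0],
    [0,0,0],
    [0,0,0],
    [0,0,0]
  ]
}}

```text
t: 23.78
eef_pos: [0.4904, -0.4422, 0.0263]
tcp_rot: [0.001, 0.707, 0.707, -0.0]
force: [-1.9, 0.9, 5.0]
width: 0.043
finger_force: 29.7
```

>>> {"method": "arm_command", "body": {
  "jaw": [4,4,4,4,4,4,4,4,4,4],
  "travel": [
    [0,0,1],
    [0,0,2],
    [0,0,3],
    [0,0,3],
    [0,0,3],
    [0,0,2],
    [0.6,0.9,1],
    [1.2,1.7,0],
    [1.8,2.5,0],
    [1.9,2.7,0]
  ],
  "turn": [
    [0,0,0],
    [0,0,0],
    [0,0,0],
    [0,0,0],
    [0,0,0],
    [0,0,0],
    [0,0,0],
    [0,0,0],
    [0,0,0],
    [0,0,0]
  ]
}}

```text
t: 24.62
eef_pos: [0.545, -0.3624, 0.1744]
tcp_rot: [-0.0, 0.707, 0.707, 0.0]
force: [-0.1, -0.1, -1.4]
width: 0.0432
finger_force: 30.7
```

>>> {"method": "arm_command", "body": {
  "jaw": [4,4,4,4,4,4,4,4],
  "travel": [
    [1.9,2.7,0],
    [1.9,2.7,0],
    [1.8,2.6,0],
    [1.3,1.8,0],
    [0.7,1,0],
    [0,0,-1],
    [0,0,0],
    [0,0,0]
  ],
  "turn": [
    [0,0,0],
    [0,0,0],
    [0,0,0],
    [0,0,0],
    [0,0,0],
    [0,0,0],
    [0,0,0],
    [0,0,0]
  ]
}}

```text
t: 25.28
eef_pos: [0.6196, -0.2562, 0.1632]
tcp_rot: [-0.001, 0.707, 0.707, -0.001]
force: [-0.3, 0.2, -1.4]
width: 0.0432
finger_force: 30.7
```

>>> {"method": "arm_command", "body": {
  "jaw": [4,4,4,4,4,4,4,4,4,4],
  "travel": [
    [0,0,-2],
    [0,0,-3],
    [0,0,-3],
    [0,0,-2.5],
    [0,0,-1.5],
    [0,0,-0.7],
    [0,0,-0.3],
    [0,0,0],
    [0,0,0],
    [0,0,0]
  ],
  "turn": [
    [0,0,0],
    [0,0,0],
    [0,0,0],
    [0,0,0],
    [0,0,0],
    [0,0,0],
    [0,0,0],
    [0,0,0],
    [0,0,0],
    [0,0,0]
  ]
}}

```text
t: 26.12
eef_pos: [0.6217, -0.2562, 0.0363]
tcp_rot: [0.001, 0.707, 0.707, 0.0]
force: [0.4, 0.1, -1.9]
width: 0.0432
finger_force: 30.7
```

>>> {"method": "arm_command", "body": {
  "jaw": [4,4,4,4,4,4],
  "travel": [
    [0,0,-0.2],
    [0,0,-0.1],
    [0,0,-0.1],
    [0,0,-0.1],
    [0,0,-0.1],
    [0,0,0]
  ],
  "turn": [
    [0,0,0],
    [0,0,0],
    [0,0,0],
    [0,0,0],
    [0,0,0],
    [0,0,0]
  ]
}}

```text
t: 26.62
eef_pos: [0.6213, -0.2559, 0.0312]
tcp_rot: [0.001, 0.707, 0.708, 0.0]
force: [-5.6, 1.2, 11.9]
width: 0.0432
finger_force: 32.9
```

>>> {"method": "arm_command", "body": {
  "jaw": [5,6,7,8,8.5,8.5,8.5,8.5,8.5,8.5],
  "travel": [
    [0,0,0],
    [0,0,0],
    [0,0,0],
    [0,0,0],
    [0,0,0],
    [0,0,0],
    [0,0,1],
    [0,0,2],
    [0,0,4],
    [0,0,4]
  ],
  "turn": [
    [0,0,0],
    [0,0,0],
    [0,0,0],
    [0,0,0],
    [0,0,0],
    [0,0,0],
    [0,0,0],
    [0,0,0],
    [0,0,0],
    [0,0,0]
  ]
}}

```text
t: 27.45
eef_pos: [0.6201, -0.2549, 0.139]
tcp_rot: [-0.002, 0.707, 0.707, -0.0]
force: [0.2, -0.2, -0.1]
width: 0.085
finger_force: 0.0
```

>>> {"method": "arm_command", "body": {
  "jaw": [8.5,8.5,8.5,8.5,8.5,8.5,8.5,8.5,8.5,8.5],
  "travel": [
    [0,0,4],
    [-1.5,-2,2],
    [-2,-3,0],
    [-2,-3,0],
    [-2,-3,0],
    [-2,-3,0],
    [-2,-3,0],
    [-2,-3,0],
    [-1,-2,0],
    [0,0,0]
  ],
  "turn": [
    [0,0,0],
    [0,0,0],
    [0,0,0],
    [0,0,0],
    [0,0,0],
    [0,0,0],
    [0,0,0],
    [0,0,0],
    [0,0,0],
    [0,0,0]
  ]
}}

```text
t: 28.28
eef_pos: [0.4727, -0.4799, 0.1991]
tcp_rot: [0.001, 0.709, 0.706, -0.001]
force: [-0.6, -1.2, 0.7]
width: 0.0847
finger_force: 0.0
```

```bash
python3 look.py 5; python3 - <<'E'
import cv2,numpy as np
p=cv2.imread('pics/top5.png')
t=[cv2.resize(p[v-30:v+30,u-30:u+30],(300,300),interpolation=cv2.INTER_CUBIC) for u,v in((221,156),(157,195),(222,238),(408,156))]
cv2.imwrite('pics/c5.png',np.vstack([np.hstack(t[:2]),np.hstack(t[2:])]))
E
```

```text
[ 0.47545039 -0.47600262  0.19900606]
```

View pics/c5.png

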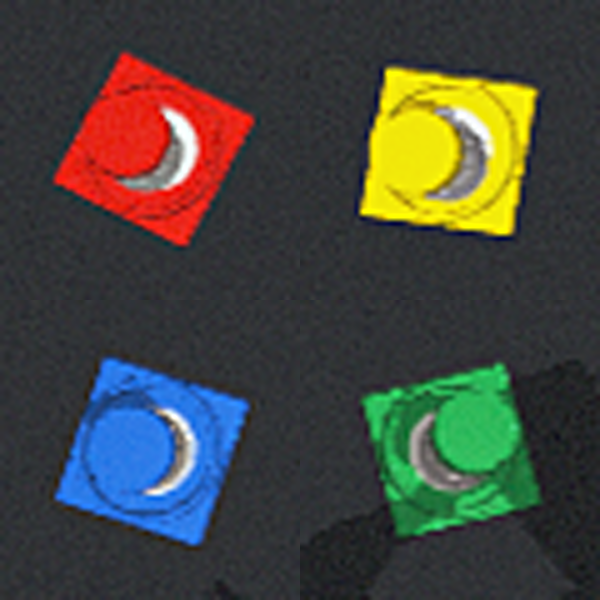

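View pics/top5.png

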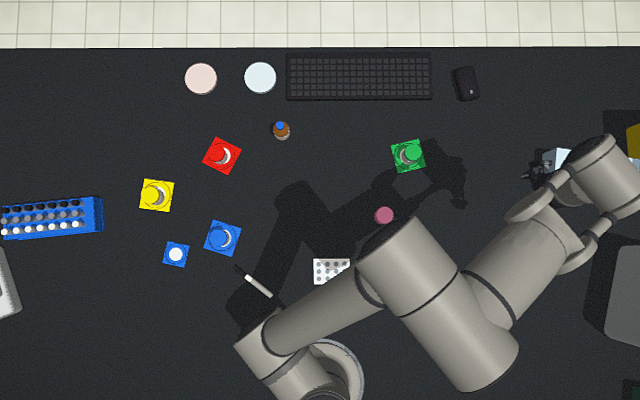

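All four jars stand in their carriers, and the blue bottle hasn't moved. The lid centres in the top view are at about red (216,153), yellow (150,196), blue (218,238) and green (413,152). I'll check the offsets before handing in.

```bash
python3 - <<'E'
from h import *
for n,u,v,c in(('red',216.4,153.4,(.627,.274)),('yellow',150,196,(.516,.454)),('blue',218,238,(.394,.27)),('green',413.4,152,(.621,-.256))):
    print(n,((cast('top',u,v,.065)[:2]-c)*1000).round(1))
E
```

```text
red [-5.7  0.8]
yellow [-8.7 -4.2]
blue [-0.6 -2.2]
green [-0.4 -3.6]
```

```bash
python3 - <<'E'
import cv2,numpy as np
p=cv2.imread('pics/side5.png')
t=[cv2.resize(p[v-40:v+40,u-40:u+40],(400,400),interpolation=cv2.INTER_CUBIC) for u,v in((189,310),(225,239))]
cv2.imwrite('pics/c6.png',np.hstack(t))
E
```

```text
(no output)
```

View pics/c6.png

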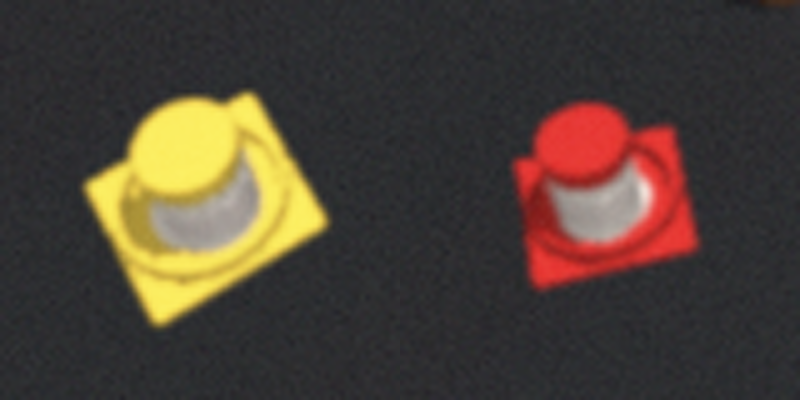

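The side crop shows both jars upright inside their rims, with lid-top centres near yellow (185.8,298) and red (221.5,227).

```bash
python3 - <<'E'
from h import *
for n,u,v,c in(('yellow',185.8,298,(.516,.454)),('red',221.5,227,(.627,.274))):
    print(n,((cast('side',u,v,.065)[:2]-c)*1000).round(1))
print(ctrl.close_job())
E
```

```text
yellow [-6.8 -2.8]
red [-7.   3.7]
the job is handed in; nothing more can be done
None
```

All four jars stand upright and released in the carriers of their lid colours, red first. Measured offsets from the carrier centres are at most about 10 mm (limit 15 mm). The blue-capped bottle hasn't moved, but the arm hid the red-capped one in the final picture. The job is handed in at about 28 s on the robot clock, with no verdict returned.

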